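Line up the violet paints by shade for marbling

ROBOT

A 6-joint arm with a two-finger parallel gripper is mounted at the origin on the work surface. World frame = base frame: x ahead of the robot, y to its left, z up, the work surface at z = 0. Lengths are in m, angles in rad, forces in N, time in s.
With the tool pointing down it reaches from about 0.3 to 1 m from the base axis. Payload 5.1 kg.
Tool frame: the origin (TCP) lies at the very end of the fingers, on their centre line; the grasp point (between the pads) lies 19 mm behind it (ctrl.pinch_z is the distance from the TCP to the grasp point, in m); z points along the fingers, y is the direction in which the jaws open and shut (so a half turn about z gives the same grasp; the last joint's range is limited). The gripper opens to 95 mm and grips with 3 to 60 N. Pads are 20 mm wide; open, the fingers measure 119 mm over their backs; the gripper's body (75 mm by 180 mm) begins 59 mm behind the grasp point.
Start: joints at [-1.314, 0.124, 1.65, -0, 1.367, -0.083], TCP at [0.217, -0.613, 0.215] pointing down, gripper open.
Joint ranges: [-2.61, 2.61], [-1.02, 2.33], [0.03, 2.71], [-1.35, 4.49], [0.32, 2.68], [-2.91, 2.91]. Speed limits (rad/s): [2.57, 2.57, 3.14, 3.14, 3.14, 3.14].

INTERFACE

Orientations are given as a 3x3 rotation matrix whose columns are the frame's x, y, z axes.
In Python, from workcell import ctrl gives the robot as it stands. The module is installed in compiled form; this text tells all that it offers.
- The arm moves only by the shell command python3 -m jog 'ROWS' [FORCE]. ROWS is JSON, a list of rows, each an object of numbers: "x", "y", "z": the shift along the world's x, y, z in units of 50 mm (1.0 is 50 mm); "turn": the turn about the world's z in units of 5 degrees (1.0 is 5 degrees); "grip": the finger opening in mm, from 0 to 95.1. In form: [{"x": .., "y": .., "z": .., "turn": .., "grip": ..}, ...]. A call has 1 to 10 rows; each row shifts and turns the commanded pose from where the row before left it; what a row does not reach is not made up. A row lasts 1/10 s, in which the tool goes at most 50 mm and 8.59 degrees, less where a joint would pass 70% of its speed; a pose out of reach is approached as far as the arm can. A call is refused whole if a number of a shift passes 1 or a number of a turn 1, either way. A call with a gripper value outside its range is refused whole. The fingers move at their own pace and stop on an object; FORCE is the grip in N (left out, the last holds). Time passes only in rows, so rows that do not move let the fingers close. It gives the time, the measured TCP pose, the force and the opening at its end, in the units of the state.
- ctrl.read_state(): the state, without advancing time (a new reading comes with each control period).
- ctrl.capture(name): name is "side" or "top"; returns a dict with "image" (400x640x3 uint8, red, green, blue), "fx", "fy", "cx", "cy" (pixels), "pose" (4x4, takes a point from camera to world coordinates). Camera axes: x right, y up, looking along -z (the intrinsics and any distortion apply to the point x, -y, -z); pixel columns grow to the right and rows downward; lengths in m; the calibration is good to about 2 mm. A picture is of the moment at which its call begins. There is no depth.
- ctrl.sign_off(): hands the job in, once; it reports no verdict.
The state is a dict: "time": time; "joints": joint angles; "dq": joint speeds; "joint_torque": joint torques, N m; "eef_pos": TCP position; "orientation": TCP orientation; "force": force on the tool from outside, world axes, zero at the start; "ft_torque": the same for the moment, N m; "opening": finger opening in m.
Only numpy, scipy, OpenCV 4.12 (cv2) and the standard library are available. Lean on these libraries where they do the work, as an engineer would, in place of code of your own. Each camera call takes 0.05 s, during which the arm holds its last target.

TASK

Line up the four violet paint pots by shade on the four round marks of the wooden board, one upright in the middle of each mark: the palest on the white mark at one end, the darkest on the black mark at the other end, and the two between in order on the cork marks. Set each pot down gently rather than dropping it, and leave the green and the orange pot where they stand.

Things in the scene. Friction and masses are not known exactly. Their poses are not given: they have to be found in the camera images.
- pot_palest: Closed upright round paint pot: straight body 44 mm in diameter up to 44 mm high, then a lid 40 mm in diameter; 62 mm high in all; 80 to 170 g. It stands on the table at the start. Origin: centre of its underside; z up along the pot's axis, x and y of no meaning. Body and lid are very pale lilac: the palest of the four violets.
- pot_light: Closed upright round paint pot: straight body 44 mm in diameter up to 44 mm high, then a lid 40 mm in diameter; 62 mm high in all; 80 to 170 g. It stands on the table at the start. Origin: centre of its underside; z up along the pot's axis, x and y of no meaning. Body and lid are light violet: the second palest of the four violets.
- pot_dark: Closed upright round paint pot: straight body 44 mm in diameter up to 44 mm high, then a lid 40 mm in diameter; 62 mm high in all; 80 to 170 g. It stands on the table at the start. Origin: centre of its underside; z up along the pot's axis, x and y of no meaning. Body and lid are strong dark violet: the second darkest of the four violets.
- pot_darkest: Closed upright round paint pot: straight body 44 mm in diameter up to 44 mm high, then a lid 40 mm in diameter; 62 mm high in all; 80 to 170 g. It stands on the table at the start. Origin: centre of its underside; z up along the pot's axis, x and y of no meaning. Body and lid are blackish violet: the darkest of the four violets.
- mark_white: Fixed disc, 60 mm across, 3 mm thick, on the pale wooden board (80 x 390 x 10 mm, fixed); its top is 13 mm above the table. Origin: centre of its underside; z up, y along the board. The four discs form one straight row, 95 mm from centre to centre. White; at one end of the row (either end).
- mark_black: Fixed disc, 60 mm across, 3 mm thick, on the pale wooden board (80 x 390 x 10 mm, fixed); its top is 13 mm above the table. Origin: centre of its underside; z up, y along the board. The four discs form one straight row, 95 mm from centre to centre. Black; at the other end of the row.
- mark_a: Fixed disc, 60 mm across, 3 mm thick, on the pale wooden board (80 x 390 x 10 mm, fixed); its top is 13 mm above the table. Origin: centre of its underside; z up, y along the board. The four discs form one straight row, 95 mm from centre to centre. Brown cork; one of two alike in the middle, next to the white disc or next to the black one.
- mark_b: Fixed disc, 60 mm across, 3 mm thick, on the pale wooden board (80 x 390 x 10 mm, fixed); its top is 13 mm above the table. Origin: centre of its underside; z up, y along the board. The four discs form one straight row, 95 mm from centre to centre. Brown cork; the other of two alike in the middle, next to the white disc or next to the black one.
- pot_green: Closed upright round paint pot: straight body 44 mm in diameter up to 44 mm high, then a lid 40 mm in diameter; 62 mm high in all; 80 to 170 g. It stands on the table at the start. Origin: centre of its underside; z up along the pot's axis, x and y of no meaning. Body and lid are green: not part of the job, to be left where it stands, among the other pots.
- pot_orange: Closed upright round paint pot: straight body 44 mm in diameter up to 44 mm high, then a lid 40 mm in diameter; 62 mm high in all; 80 to 170 g. It stands on the table at the start. Origin: centre of its underside; z up along the pot's axis, x and y of no meaning. Body and lid are orange: not part of the job, to be left where it stands, among the other pots.
There are look-alikes about, which are no part of the job. Leave any yellow look-alike of the pot_palest alone.

How it is judged:
At the end, for the whole second after the job is handed in: Palest pot on the white disc, second palest on the cork disc beside it, second darkest on the next cork disc, darkest on the black disc: each axis within 14 mm of the disc centre, upright within 0.1 rad, underside on the disc (9 to 18 mm above the table), at rest and released (horizontal distance between pot_palest and mark_white below 0.014 m and horizontal distance between pot_darkest and mark_black below 0.014 m and ((horizontal distance between mark_white and mark_a below 0.14 m and horizontal distance between pot_light and mark_a below 0.014 m and horizontal distance between pot_dark and mark_b below 0.014 m) or (horizontal distance between mark_white and mark_a above 0.14 m and horizontal distance between pot_light and mark_b below 0.014 m and horizontal distance between pot_dark and mark_a below 0.014 m)) and angle between each of pot_palest, pot_light, pot_dark, pot_darkest's own z axis and vertical below 0.1 rad and height (world z) of pot_palest between 0.009 and 0.018 m and linear speed of each of pot_palest, pot_light, pot_dark, pot_darkest below 0.02 m/s and contact force between the fingers and pot_palest below 0.1 N and height (world z) of pot_light between 0.009 and 0.018 m and contact force between the fingers and pot_light below 0.1 N and height (world z) of pot_dark between 0.009 and 0.018 m and contact force between the fingers and pot_dark below 0.1 N and height (world z) of pot_darkest between 0.009 and 0.018 m and contact force between the fingers and pot_darkest below 0.1 N); the robot touches nothing.
It fails at once if the green or the orange pot is moved by more than 20 mm (distance of any of pot_green, pot_orange from where it was at the start of the episode above 0.02 m).
It fails at once if a violet pot is dropped: it is in the air, its underside more than 40 mm above the table, with nothing touching it ((height (world z) of pot_palest above 0.04 m and contact force between anything else and pot_palest below 0.01 N) or (height (world z) of pot_light above 0.04 m and contact force between anything else and pot_light below 0.01 N) or (height (world z) of pot_dark above 0.04 m and contact force between anything else and pot_dark below 0.01 N) or (height (world z) of pot_darkest above 0.04 m and contact force between anything else and pot_darkest below 0.01 N)).
It also fails if it takes over 102 s, if anything falls off the work surface, if the arm or the gripper's body presses on something with over 40 N, if the wrist force passes 120 N, or if a joint passes its speed limit or range.

## Working session

There is one attempt and no reset: what is moved stays moved. The work goes in short steps, Python scripts to look and compute and a shell command to move; the robot and the scene stay as the last step left them, time stands still between calls to the robot, and variables do not carry over. Pictures are saved under pics/ and viewed, and the job is handed in when it is done.

```bash
mkdir -p pics; python3 - <<'E'
from workcell import ctrl
import cv2
s=ctrl.read_state();print(s['time'],s['eef_pos'],s['opening'],ctrl.pinch_z);print(s['orientation'])
for n in('top','side'):
    c=ctrl.capture(n);cv2.imwrite(f'pics/{n}0.png',c['image'][:,:,::-1]);print(n,c['fx'],c['fy'],c['cx'],c['cy'],[k for k in c]);print(c['pose'])
E
```

```text
0.0 [ 0.2164338  -0.61223898  0.2134132 ] 0.0950836637259372 0.0188
[[ 9.42819233e-01  3.33304066e-01 -5.41531614e-04]
 [ 3.33304472e-01 -9.42817154e-01  1.98564310e-03]
 [ 1.51257627e-04 -2.05259742e-03 -9.99997882e-01]]
top 431.68978314193123 431.68978314193123 320.63089226303435 203.89080124998753 ['image', 'fx', 'fy', 'cx', 'cy', 'pose']
[[-0.01584227  0.98339869 -0.18076515  0.34825651]
 [-0.99977415 -0.01814102 -0.01107049  0.0172712 ]
 [-0.01416597  0.18054895  0.98346398  1.121056  ]
 [ 0.          0.          0.          1.        ]]
side 375.53633085476645 375.53633085476645 320.26856549146225 201.09929391859737 ['image', 'fx', 'fy', 'cx', 'cy', 'pose']
[[-0.9196952   0.31487202 -0.23455563  0.32062914]
 [-0.39259887 -0.72959928  0.55995627  0.57191524]
 [ 0.00518294  0.60707537  0.79462736  0.7962006 ]
 [ 0.          0.          0.          1.        ]]
```

View pics/top0.png

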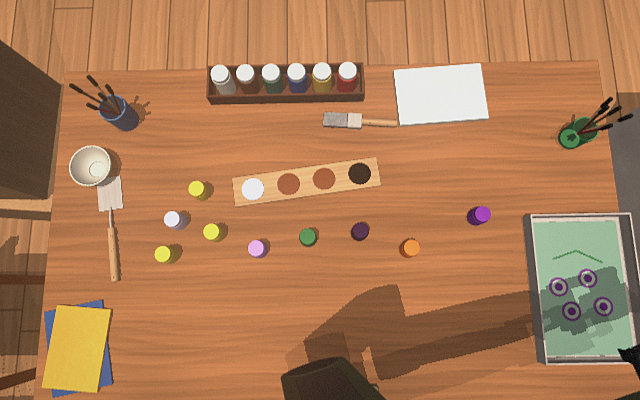

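View pics/side0.png

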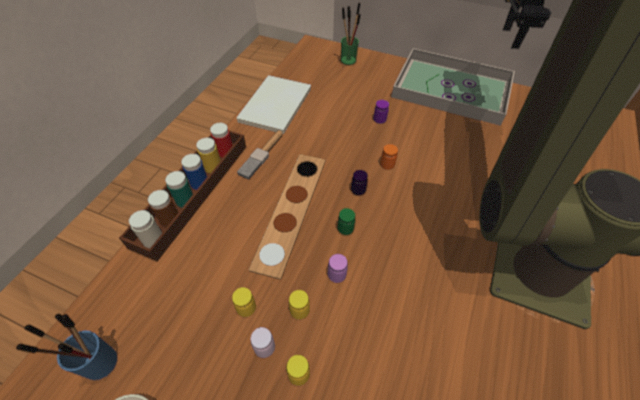

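The top view shows these pots:
- Violet: (173,219) palest lilac, (257,249) light violet, (482,215) strong violet, (360,231) blackish.
- To be left alone: green (308,237), orange (411,247), and three yellow look-alikes at (197,189), (211,232) and (163,254).
- Marks: white (252,189), cork (288,184) and (324,179), black (360,174).

I'll confirm with an enlarged crop and measure.

```bash
cat > h.py <<'E'
import numpy as np,cv2
from workcell import ctrl
def ray(c,p):
    d=np.array([(p[0]-c['cx'])/c['fx'],-(p[1]-c['cy'])/c['fy'],-1.]);P=np.array(c['pose']);d=P[:3,:3]@d
    return P[:3,3],d/np.linalg.norm(d)
def plane(c,p,z):
    o,d=ray(c,p);return o+d*(z-o[2])/d[2]
def proj(c,X):
    P=np.array(c['pose']);q=P[:3,:3].T@(np.array(X)-P[:3,3]);return np.array([c['cx']+c['fx']*q[0]/-q[2],c['cy']-c['fy']*q[1]/-q[2]])
def tri(c1,p1,c2,p2):
    o1,d1=ray(c1,p1);o2,d2=ray(c2,p2);A=np.stack([d1,-d2],1);t=np.linalg.lstsq(A,o2-o1,rcond=None)[0]
    a=o1+d1*t[0];b=o2+d2*t[1];return (a+b)/2,np.linalg.norm(a-b)
def blob(img,p,r=22,tol=60):
    """object vs wood: flood-like by colour distance from local wood median; component nearest p"""
    x,y=map(int,p);x0,y0=max(x-r,0),max(y-r,0);c=img[y0:y+r,x0:x+r].astype(int)
    return c,x0,y0
E
python3 - <<'E'
from h import *
t=ctrl.capture('top');s=ctrl.capture('side')
a=cv2.resize(t['image'][140:280,140:510,::-1],None,fx=2.1,fy=2.1,interpolation=cv2.INTER_CUBIC)
b=cv2.resize(s['image'][90:390,220:420,::-1],None,fx=2,fy=2,interpolation=cv2.INTER_CUBIC)
cv2.imwrite('pics/ct.png',a);cv2.imwrite('pics/cs.png',b)
T=dict(palest=(173,219),light=(257,249),dark=(482,215),darkest=(360,231),green=(308,237),orange=(411,247))
S=dict(palest=(262,338),light=(338,263),dark=(381,108),darkest=(360,178),green=(347,217),orange=(390,152))
for k in T:
    im=t['image'];x,y=T[k];x2,y2=S[k];print(k,im[y,x],s['image'][y2,x2],np.round(plane(t,T[k],.055),3),tri(t,T[k],s,S[k]))
for k,p,q in(('white',(252,189),(272,255)),('c1',(288,184),(285,222)),('c2',(324,179),(297,194)),('black',(360,174),(307,168))):print(k,t['image'][p[1],p[0]],plane(t,p,.013),tri(t,p,s,q))
E
```

```text
palest [233 230 234] [193 188 194] [0.513 0.4   0.055] (array([0.51295987, 0.40122702, 0.05153428]), np.float64(0.00018782724149436983))
light [232 183 230] [185 129 181] [0.434 0.188 0.055] (array([0.43560616, 0.18922008, 0.04934719]), np.float64(0.0025455364136696894))
dark [169  78 186] [72 29 82] [ 0.509 -0.371  0.055] (array([ 0.51285865, -0.37808954,  0.03637844]), np.float64(0.002644471874622968))
darkest [91 58 79] [40 11 49] [ 0.474 -0.067  0.055] (array([ 0.47531681, -0.06782454,  0.04723405]), np.float64(0.0006424090095261723))
green [ 95 147  90] [ 43 103  57] [0.461 0.062 0.055] (array([0.46273973, 0.06230094, 0.04603101]), np.float64(0.000772641972211972))
orange [229 148  67] [193 102  40] [ 0.432 -0.191  0.055] (array([ 0.43197885, -0.19304222,  0.04588034]), np.float64(0.0022044516610850466))
white [235 234 237] [0.59510745 0.20978154 0.013     ] (array([0.59572772, 0.21050688, 0.00824198]), np.float64(0.00087463226236944))
c1 [172 102  68] [0.60679196 0.11487998 0.013     ] (array([0.60751976, 0.11509424, 0.01141   ]), np.float64(0.0007077695448252634))
c2 [166  96  61] [0.61849832 0.01980096 0.013     ] (array([0.6195319 , 0.01981711, 0.00891508]), np.float64(7.37666486866116e-05))
black [75 53 39] [ 0.63022659 -0.075456    0.013     ] (array([ 0.63215528, -0.07552977,  0.00989221]), np.float64(0.002244425046159947))
```

View pics/ct.png

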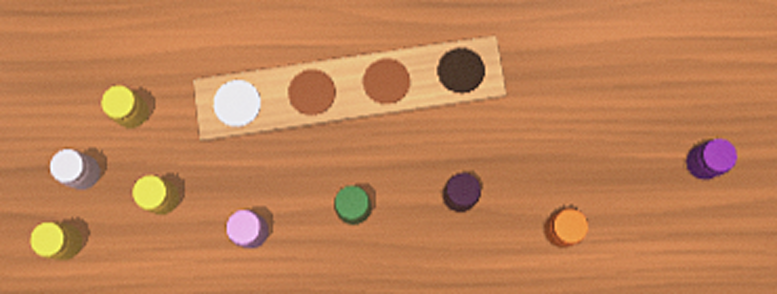

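View pics/cs.png

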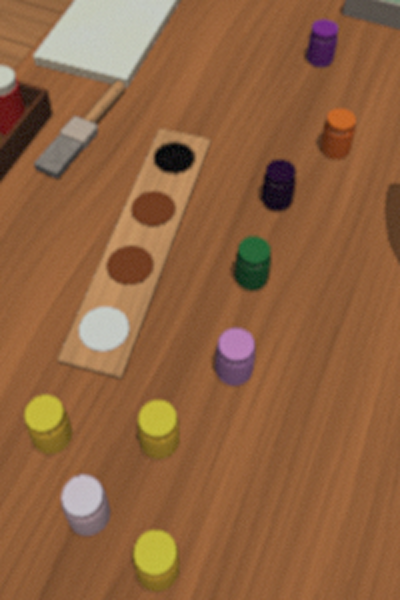

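The crop confirms the four violets by shade: palest (67,166), light (244,228), darkest (463,190), dark (719,156). The three yellow pots are look-alikes. Next I'll get the lid-top and disc centres with masks in both views.

```bash
cat >> h.py <<'E'
def lid(img,p,tol=28,r=18,up=4):
    x0,y0=int(p[0])-r,int(p[1])-r
    x0=max(x0,0);y0=max(y0,0)
    c=cv2.resize(img[y0:y0+2*r,x0:x0+2*r],None,fx=up,fy=up,interpolation=cv2.INTER_CUBIC)
    sx,sy=int((p[0]-x0+.5)*up),int((p[1]-y0+.5)*up)
    seed=np.median(c[sy-4:sy+5,sx-4:sx+5].reshape(-1,3),0)
    m=(np.abs(c.astype(int)-seed).max(2)<tol).astype(np.uint8)
    m=cv2.morphologyEx(m,cv2.MORPH_OPEN,np.ones((5,5)))
    n,l,st,ce=cv2.connectedComponentsWithStats(m)
    k=l[sy,sx]
    if k==0:return None
    cs,_=cv2.findContours((l==k).astype(np.uint8),0,1);e=cv2.fitEllipse(cv2.convexHull(max(cs,key=cv2.contourArea)))
    f=lambda q:np.array([(q[0]+.5)/up-.5+x0,(q[1]+.5)/up-.5+y0])
    return f(e[0]),np.array(e[1])/up,f(ce[k])
E
python3 - <<'E'
from h import *
t=ctrl.capture('top');s=ctrl.capture('side')
T=dict(palest=(172,219),light=(256,248.6),dark=(483,214),darkest=(360.5,230.5),green=(308,236.5),orange=(411,247),white=(252,189),c1=(288,184),c2=(324,179),black=(360,174))
S=dict(palest=(262,335),light=(338,261),dark=(381,104),darkest=(360,173),green=(346,213),orange=(390,149),white=(272,255),c1=(285,222),c2=(297,194),black=(307,168))
for k in T:
    pot=k in('palest','light','dark','darkest','green','orange')
    a=lid(t['image'],T[k]);b=lid(s['image'],S[k],tol=22 if pot else 28)
    print(k,*(np.round(np.concatenate(v),1) if v else None for v in(a,b)))
    if a:
        print('   ',np.round(plane(t,a[0],.062 if pot else .013),4),end=' ')
        if b: X,g=tri(t,a[0],s,b[0]);print(np.round(X,4),round(g,4))
E
```

```text
palest [171.2 218.5  14.5  15.5 171.2 218.5] [260.6 337.4  18.4  20.3 260.6 337.5]
    [0.5128 0.4022 0.062 ] [0.5135 0.4031 0.0595] 0.0005
light [255.2 247.7  15.1  15.7 255.2 247.7] [337.8 261.7  14.9  16.9 337.8 261.7]
    [0.4365 0.1914 0.062 ] [0.4368 0.1918 0.0596] 0.0002
dark [482.5 213.4  14.8  15.6 482.5 213.4] [382.2 103.4   7.4  12.3 382.2 103.4]
    [ 0.5116 -0.3705  0.062 ] [ 0.5117 -0.3713  0.0598] 0.0005
darkest [360.4 229.7  16.1  16.7 360.4 229.7] [359.2 181.4  16.3  23.8 359.7 180. ]
    [ 0.4765 -0.0678  0.062 ] [ 0.4788 -0.0705  0.0299] 0.0033
green [307.  235.9  15.4  15.6 307.  236. ] [346.8 214.8  12.5  15.3 346.7 214.7]
    [0.4633 0.0641 0.062 ] [0.4638 0.0643 0.0577] 0.0
orange [411.8 247.3  15.6  16.5 411.7 247.3] [390.3 148.7   9.6  13.9 390.3 148.7]
    [ 0.4309 -0.1916  0.062 ] [ 0.4315 -0.1921  0.0594] 0.0007
white [252.4 188.6  21.5  22.3 252.3 188.6] [271.5 253.9  21.2  24.5 271.5 253.9]
    [0.5961 0.2088 0.013 ] [0.5968 0.2093 0.0105] 0.0004
c1 [288.  183.5  21.6  22.4 287.9 183.5] [284.6 222.3  19.   23.  284.6 222.3]
    [0.608  0.1149 0.013 ] [0.6089 0.1152 0.0096] 0.0002
c2 [323.6 178.3  21.4  22.4 323.6 178.2] [296.2 194.   17.   21.4 296.2 194. ]
    [0.6204 0.0208 0.013 ] [0.6214 0.0208 0.0091] 0.0001
black [359.  173.   20.5  21.8 358.9 173. ] [306.6 168.5  13.4  18.7 306.6 168.5]
    [ 0.6329 -0.0729  0.013 ] [ 0.6337 -0.0732  0.0099] 0.0001
```

Results check out:
- Heights: lids triangulate to about 60 mm (62 expected) and discs to about 10 mm (13 expected). That is a common bias of about 2.5 mm.
- Spacing: the row measures 284 mm against 285 mm.
- The darkest pot's lid failed in the side view because the mask merged with the body, so I use the plane fix from the top view, with a height check later.

First I go to the dark pot.

```bash
python3 -m jog '[{"x":0.738,"y":0.603,"grip":70},{"x":0.738,"y":0.603},{"x":0.738,"y":0.603},{"x":0.738,"y":0.603},{"x":0.738,"y":0.603},{"x":0.738,"y":0.603},{"x":0.738,"y":0.603},{"x":0.738,"y":0.603},{"z":-0.9},{"z":-0.9}]' 30; python3 - <<'E'
from h import *
s=ctrl.read_state();print(s['time'],s['eef_pos'],s['opening'],s['force'],s['orientation'].round(3) if hasattr(s['orientation'],'round') else s['orientation'])
cv2.imwrite('pics/s1.png',ctrl.capture('side')['image'][:,:,::-1])
E
```

```text
0.3 [ 0.21657136 -0.61262214  0.21423395] 0.0949103208830301 [ 0.15562118  0.10925293 -0.33987662] [[ 0.943  0.333 -0.   ]
 [ 0.333 -0.943  0.001]
 [ 0.    -0.001 -1.   ]]invalid input at $[0]: expected keys x, y, z, turn, grip
```

View pics/s1.png

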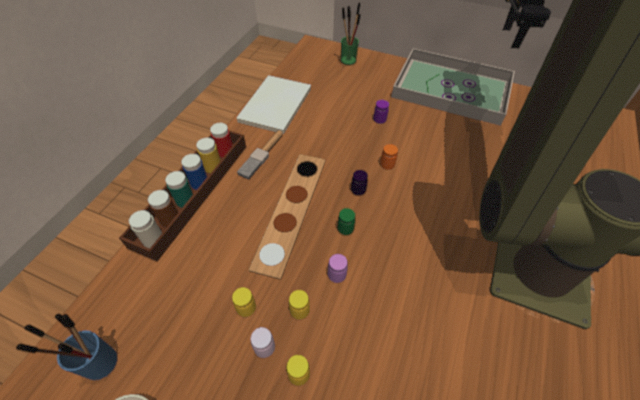

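All keys are required in each row. The call was refused and nothing moved.

```bash
python3 -m jog '[{"x":0.738,"y":0.603,"z":0,"turn":0,"grip":70},{"x":0.738,"y":0.603,"z":0,"turn":0,"grip":70},{"x":0.738,"y":0.603,"z":0,"turn":0,"grip":70},{"x":0.738,"y":0.603,"z":0,"turn":0,"grip":70},{"x":0.738,"y":0.603,"z":0,"turn":0,"grip":70},{"x":0.738,"y":0.603,"z":0,"turn":0,"grip":70},{"x":0.738,"y":0.603,"z":0,"turn":0,"grip":70},{"x":0.738,"y":0.603,"z":0,"turn":0,"grip":70},{"x":0,"y":0,"z":-0.9,"turn":0,"grip":70},{"x":0,"y":0,"z":-0.9,"turn":0,"grip":70}]' 30; python3 - <<'E'
from h import *
s=ctrl.read_state();print(s['time'],s['eef_pos'],s['opening'],s['force'],np.round(s['orientation'],3))
cv2.imwrite('pics/s2.png',ctrl.capture('side')['image'][:,:,::-1])
E
```

```text
time: 1.35
eef_pos: [0.5145, -0.3713, 0.1261]
orientation: [[0.942, 0.336, 0.004], [0.336, -0.942, -0.004], [0.003, 0.005, -1.0]]
force: [0.0, -0.4, 0.1]
opening: 0.07
1.35 [ 0.51450397 -0.37130446  0.12608883] 0.06998724325014359 [ 0.00589037 -0.40487764  0.12403141] [[ 0.942  0.336  0.004]
 [ 0.336 -0.942 -0.004]
 [ 0.003  0.005 -1.   ]]
```

View pics/s2.png

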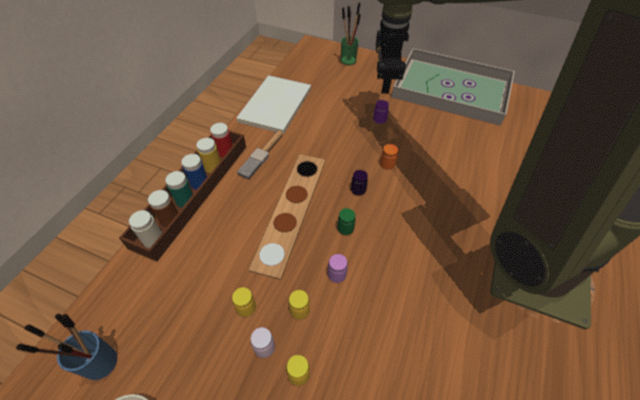

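The fingers at (386,80) are over the dark pot at (381,110). I'll descend, settle and check.

```bash
python3 -m jog '[{"x":-0.03,"y":0,"z":-0.44,"turn":0,"grip":70},{"x":0,"y":0,"z":-0.44,"turn":0,"grip":70},{"x":0,"y":0,"z":-0.44,"turn":0,"grip":70},{"x":0,"y":0,"z":-0.44,"turn":0,"grip":70},{"x":0,"y":0,"z":-0.44,"turn":0,"grip":70},{"x":0,"y":0,"z":0,"turn":0,"grip":70},{"x":0,"y":0,"z":0,"turn":0,"grip":70}]' 30; python3 - <<'E'
from h import *
for n in('top','side'):
    c=ctrl.capture(n);u,v=map(int,proj(c,[.512,-.371,.06]));x0=max(u-70,0);y0=max(v-70,0)
    cv2.imwrite(f'pics/{n}3.png',cv2.resize(c['image'][y0:v+70,x0:u+70,::-1],None,fx=3,fy=3))
E
```

```text
time: 2.1
eef_pos: [0.5103, -0.3719, 0.0153]
orientation: [[0.943, 0.333, -0.0], [0.333, -0.943, 0.0], [-0.0, -0.0, -1.0]]
force: [-0.6, 0.5, 0.4]
opening: 0.07
```

View pics/side3.png

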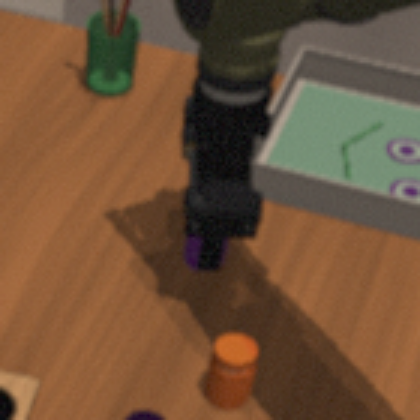

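View pics/top3.png

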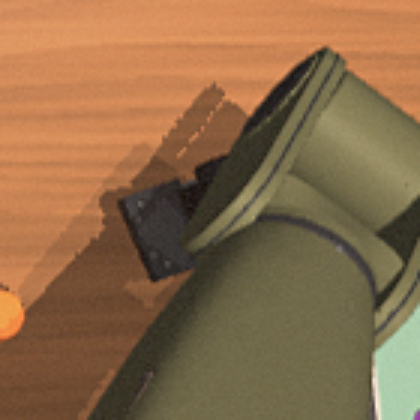

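The pot sits between the fingers (purple at (190–225,250) with one finger in front) and there is no contact force. I'll close at 30 N.

```bash
python3 -m jog '[{"x":0,"y":0,"z":0,"turn":0,"grip":30},{"x":0,"y":0,"z":0,"turn":0,"grip":30},{"x":0,"y":0,"z":0,"turn":0,"grip":30},{"x":0,"y":0,"z":0,"turn":0,"grip":30},{"x":0,"y":0,"z":0,"turn":0,"grip":30},{"x":0,"y":0,"z":0,"turn":0,"grip":30}]' 30
```

```text
time: 2.8
eef_pos: [0.5104, -0.3717, 0.015]
orientation: [[0.943, 0.333, 0.0], [0.333, -0.943, -0.0], [0.0, 0.0, -1.0]]
force: [-0.9, 0.3, 2.5]
opening: 0.044
```

```bash
python3 -m jog '[{"x":0,"y":0,"z":0.2,"turn":0,"grip":30},{"x":0,"y":0,"z":0.4,"turn":0,"grip":30},{"x":0,"y":0,"z":0.4,"turn":0,"grip":30},{"x":0,"y":0,"z":0.4,"turn":0,"grip":30},{"x":0,"y":0,"z":0.4,"turn":0,"grip":30},{"x":0,"y":0,"z":0.4,"turn":0,"grip":30}]' 30; python3 - <<'E'
from h import *
c=ctrl.capture('side');cv2.imwrite('pics/s4.png',cv2.resize(c['image'][20:160,310:450,::-1],None,fx=3,fy=3))
E
python3 -m jog '[{"x":0.218,"y":0.784,"z":0,"turn":0,"grip":30},{"x":0.218,"y":0.784,"z":0,"turn":0,"grip":30},{"x":0.218,"y":0.784,"z":0,"turn":0,"grip":30},{"x":0.218,"y":0.784,"z":0,"turn":0,"grip":30},{"x":0.218,"y":0.784,"z":0,"turn":0,"grip":30},{"x":0.218,"y":0.784,"z":0,"turn":0,"grip":30},{"x":0.218,"y":0.784,"z":0,"turn":0,"grip":30},{"x":0.218,"y":0.784,"z":0,"turn":0,"grip":30},{"x":0.218,"y":0.784,"z":0,"turn":0,"grip":30},{"x":0.218,"y":0.784,"z":0,"turn":0,"grip":30}]' 30
python3 -m jog '[{"x":0,"y":0,"z":0,"turn":0,"grip":30},{"x":0,"y":0,"z":0,"turn":0,"grip":30}]' 30;  python3 - <<'E'
from h import *
c=ctrl.capture('side');cv2.imwrite('pics/s5.png',cv2.resize(c['image'][60:260,200:400,::-1],None,fx=3,fy=3))
E
```

```text
time: 3.4
eef_pos: [0.51, -0.3714, 0.1254]
orientation: [[0.943, 0.333, -0.0], [0.333, -0.943, 0.0], [-0.0, -0.0, -1.0]]
force: [0.5, -0.4, -2.0]
opening: 0.0438
time: 4.45
eef_pos: [0.6191, 0.022, 0.1241]
orientation: [[0.943, 0.333, -0.001], [0.333, -0.943, -0.0], [-0.001, -0.0, -1.0]]
force: [0.7, 0.0, -2.3]
opening: 0.0433
time: 4.65
eef_pos: [0.619, 0.0212, 0.124]
orientation: [[0.942, 0.335, -0.001], [0.335, -0.942, -0.0], [-0.001, -0.0, -1.0]]
force: [0.0, -0.1, -1.7]
opening: 0.0434
```

View pics/s5.png

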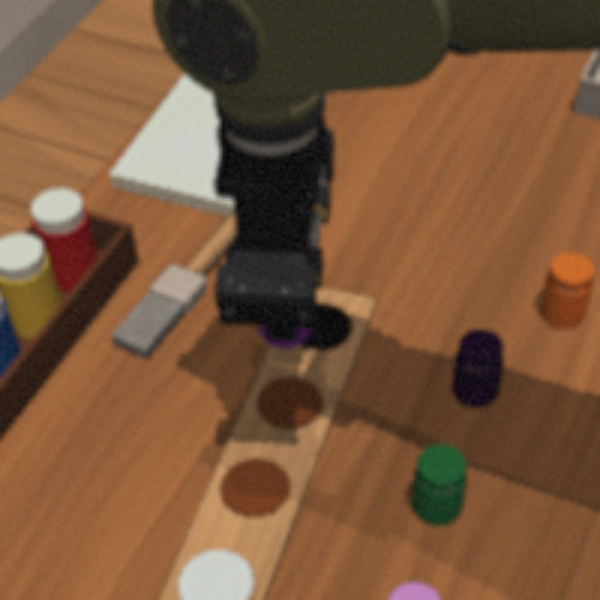

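The purple pot is held at (285,335), about 2 N, above the inner cork mark. I'll lower it gently.

```bash
python3 -m jog '[{"x":0.01,"y":0,"z":-0.4,"turn":0,"grip":30},{"x":0,"y":0,"z":-0.4,"turn":0,"grip":30},{"x":0,"y":0,"z":-0.4,"turn":0,"grip":30},{"x":0,"y":0,"z":-0.3,"turn":0,"grip":30},{"x":0,"y":0,"z":-0.2,"turn":0,"grip":30},{"x":0,"y":0,"z":-0.1,"turn":0,"grip":30},{"x":0,"y":0,"z":-0.05,"turn":0,"grip":30},{"x":0,"y":0,"z":-0.03,"turn":0,"grip":30},{"x":0,"y":0,"z":0,"turn":0,"grip":30}]' 30
python3 -m jog '[{"x":0,"y":0,"z":-0.02,"turn":0,"grip":30},{"x":0,"y":0,"z":-0.02,"turn":0,"grip":30},{"x":0,"y":0,"z":0,"turn":0,"grip":30}]' 30
```

```text
time: 5.6
eef_pos: [0.6204, 0.0203, 0.0314]
orientation: [[0.943, 0.333, 0.001], [0.333, -0.943, -0.0], [0.001, 0.0, -1.0]]
force: [-0.0, -0.4, -1.0]
opening: 0.0434
time: 5.9
eef_pos: [0.6198, 0.0204, 0.0288]
orientation: [[0.943, 0.333, 0.0], [0.333, -0.943, -0.0], [0.0, 0.0, -1.0]]
force: [-0.1, -0.0, -2.0]
opening: 0.0433
```

```bash
python3 -m jog '[{"x":0,"y":0,"z":-0.02,"turn":0,"grip":30},{"x":0,"y":0,"z":0,"turn":0,"grip":30},{"x":0,"y":0,"z":0,"turn":0,"grip":30}]' 30
python3 -m jog '[{"x":0,"y":0,"z":-0.01,"turn":0,"grip":30},{"x":0,"y":0,"z":0,"turn":0,"grip":30},{"x":0,"y":0,"z":0,"turn":0,"grip":30}]' 30;
```

```text
time: 6.2
eef_pos: [0.62, 0.0204, 0.028]
orientation: [[0.943, 0.333, 0.0], [0.333, -0.943, 0.0], [0.0, 0.0, -1.0]]
force: [-0.7, -1.0, 0.8]
opening: 0.0435
time: 6.5
eef_pos: [0.62, 0.0204, 0.028]
orientation: [[0.943, 0.333, 0.0], [0.333, -0.943, 0.0], [0.0, 0.0, -1.0]]
force: [-3.1, 1.3, 6.1]
opening: 0.0434
```

Contact is made at z = 0.028, as predicted. I'll release and rise.

```bash
python3 -m jog '[{"x":0,"y":0,"z":0,"turn":0,"grip":50},{"x":0,"y":0,"z":0,"turn":0,"grip":66},{"x":0,"y":0,"z":0,"turn":0,"grip":66},{"x":0,"y":0,"z":0.3,"turn":0,"grip":66},{"x":0,"y":0,"z":0.4,"turn":0,"grip":66},{"x":0,"y":0,"z":0.4,"turn":0,"grip":66},{"x":0,"y":0,"z":0.4,"turn":0,"grip":66},{"x":0,"y":0,"z":0.4,"turn":0,"grip":66},{"x":0,"y":0,"z":0,"turn":0,"grip":70}]' 30; 
```

```text
time: 7.4
eef_pos: [0.6225, 0.0202, 0.1271]
orientation: [[0.943, 0.333, 0.008], [0.333, -0.943, -0.0], [0.007, 0.003, -1.0]]
force: [-0.1, 0.1, 1.0]
opening: 0.0684
```

```bash
python3 -m jog '[{"x":-0.72,"y":-0.44,"z":0,"turn":0,"grip":70},{"x":-0.72,"y":-0.44,"z":0,"turn":0,"grip":70},{"x":-0.72,"y":-0.44,"z":0,"turn":0,"grip":70},{"x":-0.72,"y":-0.44,"z":0,"turn":0,"grip":70},{"x":0,"y":0,"z":0,"turn":0,"grip":70},{"x":0,"y":0,"z":0,"turn":0,"grip":70}]' 30;  python3 - <<'E'
from h import *
c=ctrl.capture('side');cv2.imwrite('pics/s6.png',cv2.resize(c['image'][60:260,220:420,::-1],None,fx=3,fy=3))
b=lid(c['image'],(297,181.),tol=22)
print(proj(c,[.6204,.0208,.075-.0025]),b)
E
```

```text
time: 8.0
eef_pos: [0.4752, -0.0679, 0.1218]
orientation: [[0.943, 0.332, 0.0], [0.332, -0.943, 0.0], [0.0, -0.0, -1.0]]
force: [0.2, -0.6, 0.1]
opening: 0.0697
[295.43654183 178.60537972] (array([295.01606178, 178.52258205]), array([11.02941322, 14.70949173]), array([294.98555777, 178.56822709]))
```

View pics/s6.png

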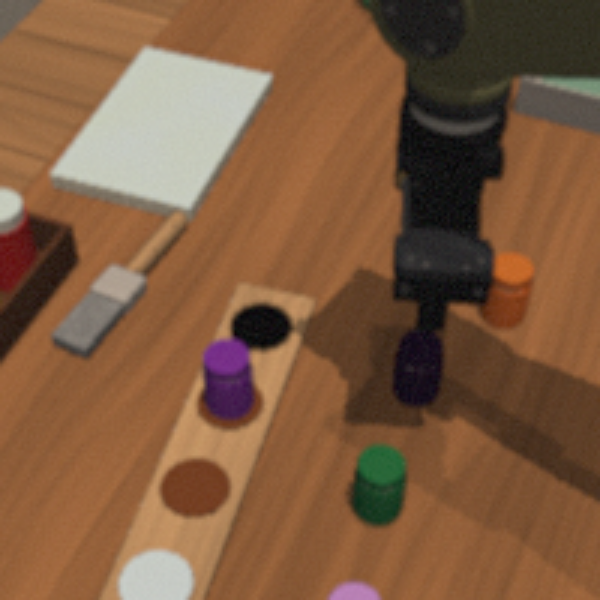

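The dark pot stands upright in the middle of its cork mark, with its lid within half a pixel of the prediction. The gripper is over the darkest pot at (418,370). I'll descend.

```bash
python3 -m jog '[{"x":0.02,"y":0,"z":-0.42,"turn":0,"grip":70},{"x":0,"y":0,"z":-0.42,"turn":0,"grip":70},{"x":0,"y":0,"z":-0.42,"turn":0,"grip":70},{"x":0,"y":0,"z":-0.42,"turn":0,"grip":70},{"x":0,"y":0,"z":-0.42,"turn":0,"grip":70},{"x":0,"y":0,"z":0,"turn":0,"grip":70},{"x":0,"y":0,"z":0,"turn":0,"grip":70}]' 30;  python3 - <<'E'
from h import *
c=ctrl.capture('side');cv2.imwrite('pics/s7.png',cv2.resize(c['image'][100:220,300:420,::-1],None,fx=4,fy=4))
E
```

```text
time: 8.75
eef_pos: [0.4774, -0.0672, 0.0171]
orientation: [[0.943, 0.334, -0.001], [0.334, -0.943, 0.0], [-0.001, -0.001, -1.0]]
force: [0.7, -0.2, -0.6]
opening: 0.0699
```

View pics/s7.png

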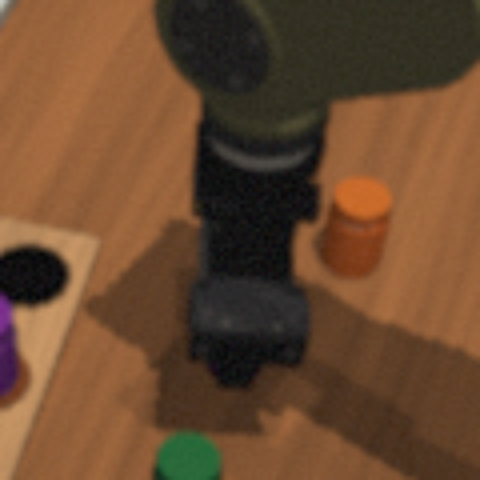

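Good: the darkest pot is between the fingers, with green and orange clear. I'll close and lift.

```bash
python3 -m jog '[{"x":0,"y":0,"z":0,"turn":0,"grip":30},{"x":0,"y":0,"z":0,"turn":0,"grip":30},{"x":0,"y":0,"z":0,"turn":0,"grip":30},{"x":0,"y":0,"z":0,"turn":0,"grip":30},{"x":0,"y":0,"z":0,"turn":0,"grip":30},{"x":0,"y":0,"z":0,"turn":0,"grip":30}]' 30
python3 -m jog '[{"x":0,"y":0,"z":0.2,"turn":0,"grip":30},{"x":0,"y":0,"z":0.4,"turn":0,"grip":30},{"x":0,"y":0,"z":0.4,"turn":0,"grip":30},{"x":0,"y":0,"z":0.4,"turn":0,"grip":30},{"x":0,"y":0,"z":0.4,"turn":0,"grip":30},{"x":0,"y":0,"z":0.4,"turn":0,"grip":30},{"x":0,"y":0,"z":0,"turn":0,"grip":30}]' 30
```

```text
time: 9.4
eef_pos: [0.4771, -0.0677, 0.0177]
orientation: [[0.943, 0.333, 0.001], [0.333, -0.943, -0.0], [0.001, 0.0, -1.0]]
force: [-0.8, 0.5, 3.6]
opening: 0.043
time: 10.1
eef_pos: [0.4788, -0.0681, 0.1305]
orientation: [[0.943, 0.333, 0.006], [0.333, -0.943, -0.002], [0.005, 0.003, -1.0]]
force: [-0.2, -0.2, -1.7]
opening: 0.0431
```

```bash
python3 -m jog '[{"x":0.624,"y":-0.02,"z":0,"turn":0,"grip":30},{"x":0.624,"y":-0.02,"z":0,"turn":0,"grip":30},{"x":0.624,"y":-0.02,"z":0,"turn":0,"grip":30},{"x":0.624,"y":-0.02,"z":0,"turn":0,"grip":30},{"x":0.624,"y":-0.02,"z":0,"turn":0,"grip":30},{"x":0,"y":0,"z":0,"turn":0,"grip":30},{"x":0,"y":0,"z":0,"turn":0,"grip":30}]' 30
python3 -m jog '[{"x":0,"y":0,"z":-0.4,"turn":0,"grip":30},{"x":0,"y":0,"z":-0.4,"turn":0,"grip":30},{"x":0,"y":0,"z":-0.4,"turn":0,"grip":30},{"x":0,"y":0,"z":-0.3,"turn":0,"grip":30},{"x":0,"y":0,"z":-0.2,"turn":0,"grip":30},{"x":0,"y":0,"z":-0.1,"turn":0,"grip":30},{"x":0,"y":0,"z":0,"turn":0,"grip":30},{"x":0,"y":0,"z":0,"turn":0,"grip":30}]' 30;  python3 - <<'E'
from h import *
c=ctrl.capture('side');cv2.imwrite('pics/s8.png',cv2.resize(c['image'][80:230,230:380,::-1],None,fx=4,fy=4))
E
```

```text
time: 10.8
eef_pos: [0.6319, -0.0724, 0.1252]
orientation: [[0.943, 0.333, -0.003], [0.333, -0.943, 0.001], [-0.003, -0.002, -1.0]]
force: [0.1, -0.3, -2.1]
opening: 0.0436
time: 11.6
eef_pos: [0.6334, -0.0728, 0.038]
orientation: [[0.943, 0.333, 0.001], [0.333, -0.943, -0.0], [0.001, 0.001, -1.0]]
force: [-0.1, -1.0, -0.9]
opening: 0.0438
```

View pics/s8.png

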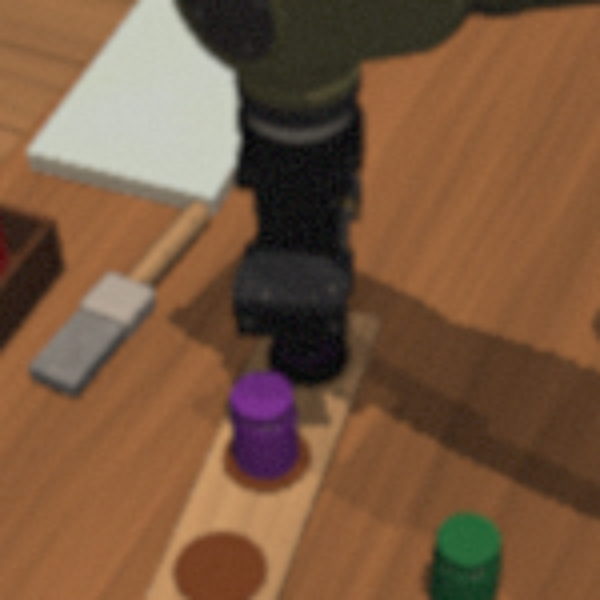

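The held pot is over the black mark with the fingers clear of the dark pot. I'll lower the last few millimetres.

```bash
python3 -m jog '[{"x":0,"y":0,"z":-0.06,"turn":0,"grip":30},{"x":0,"y":0,"z":-0.03,"turn":0,"grip":30},{"x":0,"y":0,"z":-0.02,"turn":0,"grip":30},{"x":0,"y":0,"z":-0.02,"turn":0,"grip":30},{"x":0,"y":0,"z":0,"turn":0,"grip":30},{"x":0,"y":0,"z":0,"turn":0,"grip":30}]' 30
python3 -m jog '[{"x":0,"y":0,"z":-0.02,"turn":0,"grip":30},{"x":0,"y":0,"z":0,"turn":0,"grip":30},{"x":0,"y":0,"z":0,"turn":0,"grip":30}]' 30
```

```text
time: 12.25
eef_pos: [0.6329, -0.0726, 0.0307]
orientation: [[0.943, 0.333, 0.0], [0.333, -0.943, 0.0], [0.0, 0.0, -1.0]]
force: [0.8, 0.6, -0.7]
opening: 0.0435
time: 12.55
eef_pos: [0.6329, -0.0726, 0.0307]
orientation: [[0.943, 0.333, -0.0], [0.333, -0.943, 0.0], [-0.0, -0.0, -1.0]]
force: [-3.9, 0.9, 4.9]
opening: 0.0436
```

```bash
python3 -m jog '[{"x":0,"y":0,"z":0,"turn":0,"grip":50},{"x":0,"y":0,"z":0,"turn":0,"grip":66},{"x":0,"y":0,"z":0,"turn":0,"grip":66},{"x":0,"y":0,"z":0.3,"turn":0,"grip":66},{"x":0,"y":0,"z":0.4,"turn":0,"grip":66},{"x":0,"y":0,"z":0.4,"turn":0,"grip":66},{"x":0,"y":0,"z":0.4,"turn":0,"grip":66},{"x":0,"y":0,"z":0.4,"turn":0,"grip":66},{"x":0,"y":0,"z":0,"turn":0,"grip":70}]' 30
python3 -m jog '[{"x":-0.56,"y":0.755,"z":0,"turn":0,"grip":70},{"x":-0.56,"y":0.755,"z":0,"turn":0,"grip":70},{"x":-0.56,"y":0.755,"z":0,"turn":0,"grip":70},{"x":-0.56,"y":0.755,"z":0,"turn":0,"grip":70},{"x":-0.56,"y":0.755,"z":0,"turn":0,"grip":70},{"x":-0.56,"y":0.755,"z":0,"turn":0,"grip":70},{"x":-0.56,"y":0.755,"z":0,"turn":0,"grip":70},{"x":0,"y":0,"z":0,"turn":0,"grip":70},{"x":0,"y":0,"z":0,"turn":0,"grip":70}]' 30;  python3 - <<'E'
from h import *
c=ctrl.capture('side');cv2.imwrite('pics/s9.png',cv2.resize(c['image'][120:320,230:430,::-1],None,fx=3,fy=3))
print(proj(c,[.6329,-.0729,.075-.0025]),lid(c['image'],(307,152.),tol=15))
E
```

```text
time: 13.45
eef_pos: [0.6355, -0.0731, 0.1297]
orientation: [[0.943, 0.333, 0.008], [0.333, -0.943, -0.002], [0.007, 0.004, -1.0]]
force: [0.7, 0.4, 1.0]
opening: 0.0686
time: 14.35
eef_pos: [0.4362, 0.1921, 0.1243]
orientation: [[0.942, 0.336, -0.0], [0.336, -0.942, -0.0], [-0.0, 0.0, -1.0]]
force: [-0.6, -0.6, 0.6]
opening: 0.0699
[306.20856654 152.94137544] (array([306.41779137, 153.95825195]), array([10.25002861, 12.95847225]), array([306.48808411, 153.89088785]))
```

View pics/s9.png

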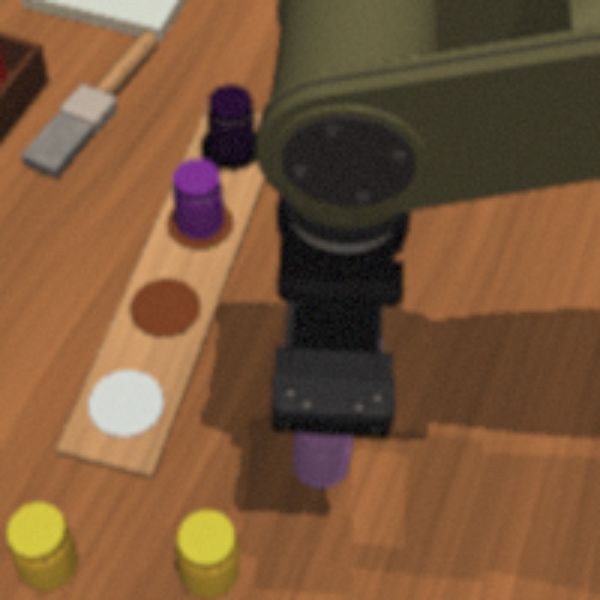

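The darkest pot stands upright on the black mark, lid within 1 px. The gripper is over the light violet pot at (322,460).

```bash
python3 -m jog '[{"x":0,"y":0,"z":-0.43,"turn":0,"grip":70},{"x":0,"y":0,"z":-0.43,"turn":0,"grip":70},{"x":0,"y":0,"z":-0.43,"turn":0,"grip":70},{"x":0,"y":0,"z":-0.43,"turn":0,"grip":70},{"x":0,"y":0,"z":-0.43,"turn":0,"grip":70},{"x":0,"y":0,"z":0,"turn":0,"grip":70},{"x":0,"y":0,"z":0,"turn":0,"grip":70}]' 30
python3 -m jog '[{"x":0,"y":0,"z":0,"turn":0,"grip":30},{"x":0,"y":0,"z":0,"turn":0,"grip":30},{"x":0,"y":0,"z":0,"turn":0,"grip":30},{"x":0,"y":0,"z":0,"turn":0,"grip":30},{"x":0,"y":0,"z":0,"turn":0,"grip":30},{"x":0,"y":0,"z":0,"turn":0,"grip":30}]' 30
```

```text
time: 15.1
eef_pos: [0.4374, 0.1906, 0.017]
orientation: [[0.943, 0.331, -0.001], [0.331, -0.943, -0.0], [-0.001, 0.0, -1.0]]
force: [-0.4, 0.7, -0.1]
opening: 0.0701
time: 15.7
eef_pos: [0.4373, 0.1918, 0.0179]
orientation: [[0.943, 0.334, 0.001], [0.334, -0.943, 0.0], [0.001, 0.0, -1.0]]
force: [-1.3, -0.2, 3.8]
opening: 0.0436
```

```bash
python3 -m jog '[{"x":0,"y":0,"z":0.2,"turn":0,"grip":30},{"x":0,"y":0,"z":0.4,"turn":0,"grip":30},{"x":0,"y":0,"z":0.4,"turn":0,"grip":30},{"x":0,"y":0,"z":0.4,"turn":0,"grip":30},{"x":0,"y":0,"z":0.4,"turn":0,"grip":30},{"x":0,"y":0,"z":0.4,"turn":0,"grip":30},{"x":0,"y":0,"z":0,"turn":0,"grip":30}]' 30
python3 -m jog '[{"x":0.684,"y":-0.306,"z":0,"turn":0,"grip":30},{"x":0.684,"y":-0.306,"z":0,"turn":0,"grip":30},{"x":0.684,"y":-0.306,"z":0,"turn":0,"grip":30},{"x":0.684,"y":-0.306,"z":0,"turn":0,"grip":30},{"x":0.684,"y":-0.306,"z":0,"turn":0,"grip":30},{"x":0,"y":0,"z":0,"turn":0,"grip":30},{"x":0,"y":0,"z":0,"turn":0,"grip":30}]' 30
```

```text
time: 16.4
eef_pos: [0.4387, 0.1923, 0.1304]
orientation: [[0.943, 0.333, 0.006], [0.333, -0.943, 0.002], [0.006, 0.0, -1.0]]
force: [0.8, -0.1, -0.3]
opening: 0.0433
time: 17.1
eef_pos: [0.6071, 0.1147, 0.1252]
orientation: [[0.943, 0.332, -0.003], [0.332, -0.943, -0.0], [-0.003, -0.001, -1.0]]
force: [0.3, 0.8, -1.3]
opening: 0.0434
```

```bash
python3 -m jog '[{"x":0,"y":0,"z":-0.4,"turn":0,"grip":30},{"x":0,"y":0,"z":-0.4,"turn":0,"grip":30},{"x":0,"y":0,"z":-0.4,"turn":0,"grip":30},{"x":0,"y":0,"z":-0.3,"turn":0,"grip":30},{"x":0,"y":0,"z":-0.2,"turn":0,"grip":30},{"x":0,"y":0,"z":-0.1,"turn":0,"grip":30},{"x":0,"y":0,"z":0,"turn":0,"grip":30},{"x":0,"y":0,"z":0,"turn":0,"grip":30}]' 30;  python3 - <<'E'
from h import *
c=ctrl.capture('side');cv2.imwrite('pics/s10.png',cv2.resize(c['image'][110:280,220:390,::-1],None,fx=3.5,fy=3.5))
E
```

```text
time: 17.9
eef_pos: [0.6085, 0.1153, 0.0381]
orientation: [[0.943, 0.333, 0.001], [0.333, -0.943, 0.0], [0.001, 0.0, -1.0]]
force: [0.5, -0.4, -0.7]
opening: 0.0438
```

View pics/s10.png

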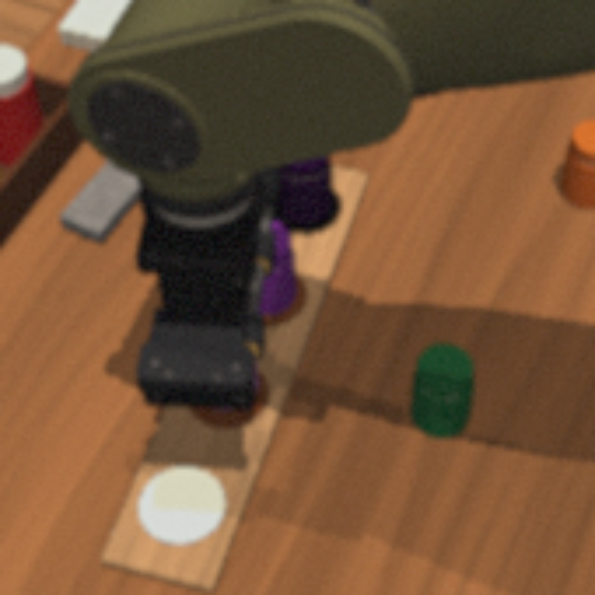

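The pot is just above the cork mark next to white and the neighbours are undisturbed. I'll lower it.

```bash
python3 -m jog '[{"x":0,"y":0,"z":-0.06,"turn":0,"grip":30},{"x":0,"y":0,"z":-0.03,"turn":0,"grip":30},{"x":0,"y":0,"z":-0.02,"turn":0,"grip":30},{"x":0,"y":0,"z":-0.02,"turn":0,"grip":30},{"x":0,"y":0,"z":0,"turn":0,"grip":30},{"x":0,"y":0,"z":0,"turn":0,"grip":30}]' 30
python3 -m jog '[{"x":0,"y":0,"z":-0.02,"turn":0,"grip":30},{"x":0,"y":0,"z":0,"turn":0,"grip":30},{"x":0,"y":0,"z":0,"turn":0,"grip":30}]' 30
```

```text
time: 18.55
eef_pos: [0.6079, 0.1151, 0.031]
orientation: [[0.943, 0.333, 0.0], [0.333, -0.943, -0.0], [0.0, 0.0, -1.0]]
force: [-1.1, -0.1, 2.3]
opening: 0.0439
time: 18.85
eef_pos: [0.6079, 0.1151, 0.0309]
orientation: [[0.943, 0.333, -0.0], [0.333, -0.943, -0.0], [-0.0, 0.0, -1.0]]
force: [-3.9, -0.4, 7.2]
opening: 0.0433
```

```bash
python3 -m jog '[{"x":0,"y":0,"z":0,"turn":0,"grip":50},{"x":0,"y":0,"z":0,"turn":0,"grip":66},{"x":0,"y":0,"z":0,"turn":0,"grip":66},{"x":0,"y":0,"z":0.3,"turn":0,"grip":66},{"x":0,"y":0,"z":0.4,"turn":0,"grip":66},{"x":0,"y":0,"z":0.4,"turn":0,"grip":66},{"x":0,"y":0,"z":0.4,"turn":0,"grip":66},{"x":0,"y":0,"z":0.4,"turn":0,"grip":66},{"x":0,"y":0,"z":0,"turn":0,"grip":70}]' 30
python3 -m jog '[{"x":-0.271,"y":0.821,"z":0,"turn":0,"grip":70},{"x":-0.271,"y":0.821,"z":0,"turn":0,"grip":70},{"x":-0.271,"y":0.821,"z":0,"turn":0,"grip":70},{"x":-0.271,"y":0.821,"z":0,"turn":0,"grip":70},{"x":-0.271,"y":0.821,"z":0,"turn":0,"grip":70},{"x":-0.271,"y":0.821,"z":0,"turn":0,"grip":70},{"x":-0.271,"y":0.821,"z":0,"turn":0,"grip":70},{"x":0,"y":0,"z":0,"turn":0,"grip":70},{"x":0,"y":0,"z":0,"turn":0,"grip":70}]' 30;  python3 - <<'E'
from h import *
c=ctrl.capture('side');cv2.imwrite('pics/s11.png',cv2.resize(c['image'][140:390,200:400,::-1],None,fx=2.4,fy=2.4))
print(proj(c,[.608,.1149,.075-.0025]),lid(c['image'],(285,207.),tol=20))
E
```

```text
time: 19.75
eef_pos: [0.6105, 0.1154, 0.1296]
orientation: [[0.943, 0.333, 0.008], [0.333, -0.943, 0.001], [0.008, 0.002, -1.0]]
force: [0.6, 0.5, 1.1]
opening: 0.0683
time: 20.65
eef_pos: [0.5122, 0.4028, 0.1238]
orientation: [[0.942, 0.335, -0.001], [0.335, -0.942, -0.001], [-0.001, 0.001, -1.0]]
force: [-0.1, -0.6, 0.1]
opening: 0.0699
[283.22394527 207.5441163 ] (array([272.01772213, 202.21899319]), array([29.37240028, 51.74746704]), array([279.25917088, 200.95075332]))
```

View pics/s11.png

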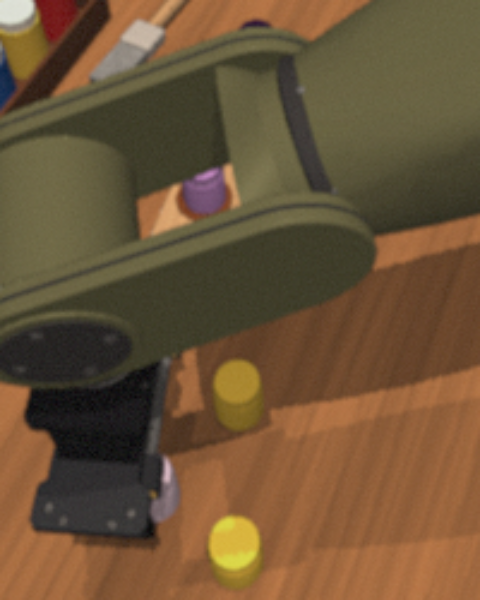

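The light pot is upright on its mark at (206,190). The gripper hovers over the palest pot at (165,490). Worked out in jaw axes, the yellow pots clear the fingers by more than 25 mm. I'll descend and grip.

```bash
python3 -m jog '[{"x":0,"y":0,"z":-0.43,"turn":0,"grip":70},{"x":0,"y":0,"z":-0.43,"turn":0,"grip":70},{"x":0,"y":0,"z":-0.43,"turn":0,"grip":70},{"x":0,"y":0,"z":-0.43,"turn":0,"grip":70},{"x":0,"y":0,"z":-0.42,"turn":0,"grip":70},{"x":0,"y":0,"z":0,"turn":0,"grip":70},{"x":0,"y":0,"z":0,"turn":0,"grip":70}]' 30
python3 -m jog '[{"x":0,"y":0,"z":0,"turn":0,"grip":30},{"x":0,"y":0,"z":0,"turn":0,"grip":30},{"x":0,"y":0,"z":0,"turn":0,"grip":30},{"x":0,"y":0,"z":0,"turn":0,"grip":30},{"x":0,"y":0,"z":0,"turn":0,"grip":30},{"x":0,"y":0,"z":0,"turn":0,"grip":30}]' 30
```

```text
time: 21.4
eef_pos: [0.5134, 0.4011, 0.0175]
orientation: [[0.943, 0.332, -0.001], [0.332, -0.943, -0.001], [-0.001, 0.0, -1.0]]
force: [0.7, 0.3, -0.9]
opening: 0.0699
time: 22.0
eef_pos: [0.5133, 0.4028, 0.0185]
orientation: [[0.943, 0.333, 0.001], [0.333, -0.943, 0.001], [0.001, -0.0, -1.0]]
force: [-1.0, -0.1, 5.0]
opening: 0.0432
```

```bash
python3 -m jog '[{"x":0,"y":0,"z":0.2,"turn":0,"grip":30},{"x":0,"y":0,"z":0.4,"turn":0,"grip":30},{"x":0,"y":0,"z":0.4,"turn":0,"grip":30},{"x":0,"y":0,"z":0.4,"turn":0,"grip":30},{"x":0,"y":0,"z":0.4,"turn":0,"grip":30},{"x":0,"y":0,"z":0.4,"turn":0,"grip":30},{"x":0,"y":0,"z":0,"turn":0,"grip":30}]' 30
python3 -m jog '[{"x":0.332,"y":-0.776,"z":0,"turn":0,"grip":30},{"x":0.332,"y":-0.776,"z":0,"turn":0,"grip":30},{"x":0.332,"y":-0.776,"z":0,"turn":0,"grip":30},{"x":0.332,"y":-0.776,"z":0,"turn":0,"grip":30},{"x":0.332,"y":-0.776,"z":0,"turn":0,"grip":30},{"x":0,"y":0,"z":0,"turn":0,"grip":30},{"x":0,"y":0,"z":0,"turn":0,"grip":30}]' 30
python3 -m jog '[{"x":0,"y":0,"z":-0.4,"turn":0,"grip":30},{"x":0,"y":0,"z":-0.4,"turn":0,"grip":30},{"x":0,"y":0,"z":-0.4,"turn":0,"grip":30},{"x":0,"y":0,"z":-0.3,"turn":0,"grip":30},{"x":0,"y":0,"z":-0.2,"turn":0,"grip":30},{"x":0,"y":0,"z":-0.08,"turn":0,"grip":30},{"x":0,"y":0,"z":0,"turn":0,"grip":30},{"x":0,"y":0,"z":0,"turn":0,"grip":30}]' 30;  python3 - <<'E'
from h import *
c=ctrl.capture('side');cv2.imwrite('pics/s12.png',cv2.resize(c['image'][140:310,190:360,::-1],None,fx=3.5,fy=3.5))
E
```

```text
time: 22.7
eef_pos: [0.5146, 0.4036, 0.1314]
orientation: [[0.943, 0.333, 0.005], [0.333, -0.943, 0.003], [0.006, -0.001, -1.0]]
force: [0.3, 0.8, -1.5]
opening: 0.0432
time: 23.4
eef_pos: [0.5954, 0.2075, 0.1262]
orientation: [[0.944, 0.331, -0.002], [0.331, -0.944, -0.0], [-0.002, -0.001, -1.0]]
force: [-0.1, 0.3, -1.8]
opening: 0.0432
time: 24.2
eef_pos: [0.5967, 0.2088, 0.0396]
orientation: [[0.943, 0.333, 0.002], [0.333, -0.943, 0.0], [0.002, 0.0, -1.0]]
force: [-0.5, 0.5, -1.2]
opening: 0.0431
```

View pics/s12.png

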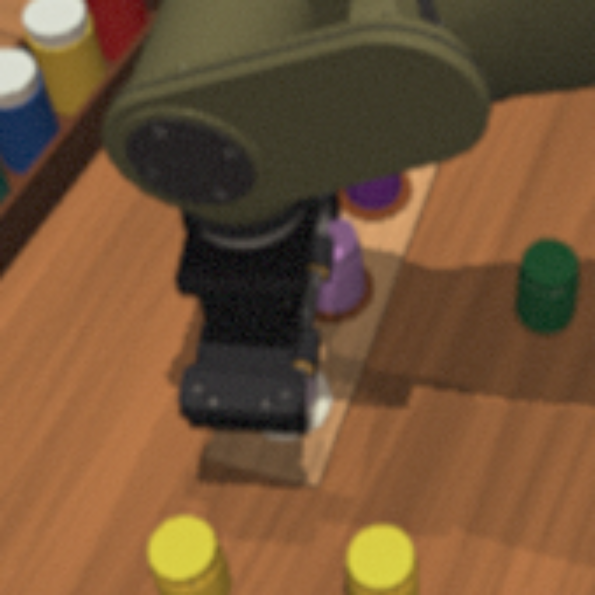

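The palest pot is just above the white disc. Contact is expected at z ≈ 0.0315.

```bash
python3 -m jog '[{"x":0,"y":0,"z":-0.06,"turn":0,"grip":30},{"x":0,"y":0,"z":-0.04,"turn":0,"grip":30},{"x":0,"y":0,"z":-0.02,"turn":0,"grip":30},{"x":0,"y":0,"z":-0.02,"turn":0,"grip":30},{"x":0,"y":0,"z":0,"turn":0,"grip":30},{"x":0,"y":0,"z":0,"turn":0,"grip":30}]' 30
python3 -m jog '[{"x":0,"y":0,"z":-0.02,"turn":0,"grip":30},{"x":0,"y":0,"z":0,"turn":0,"grip":30},{"x":0,"y":0,"z":0,"turn":0,"grip":30}]' 30
```

```text
time: 24.85
eef_pos: [0.596, 0.2085, 0.0316]
orientation: [[0.943, 0.333, -0.0], [0.333, -0.943, 0.0], [0.0, -0.0, -1.0]]
force: [0.8, -0.7, -2.2]
opening: 0.0429
time: 25.15
eef_pos: [0.5961, 0.2085, 0.0315]
orientation: [[0.943, 0.333, 0.0], [0.333, -0.943, -0.0], [0.0, 0.0, -1.0]]
force: [-3.4, -1.8, 5.5]
opening: 0.0435
```

Seated. I'll release, rise and back away along −x so both cameras see the row.

```bash
python3 -m jog '[{"x":0,"y":0,"z":0,"turn":0,"grip":50},{"x":0,"y":0,"z":0,"turn":0,"grip":66},{"x":0,"y":0,"z":0,"turn":0,"grip":66},{"x":0,"y":0,"z":0.3,"turn":0,"grip":66},{"x":0,"y":0,"z":0.4,"turn":0,"grip":66},{"x":0,"y":0,"z":0.4,"turn":0,"grip":66},{"x":0,"y":0,"z":0.4,"turn":0,"grip":66},{"x":0,"y":0,"z":0.6,"turn":0,"grip":66},{"x":0,"y":0,"z":0.8,"turn":0,"grip":70},{"x":0,"y":0,"z":0.8,"turn":0,"grip":70}]' 30
python3 -m jog '[{"x":-0.5,"y":-0.85,"z":0,"turn":0,"grip":70},{"x":-0.5,"y":-0.85,"z":0,"turn":0,"grip":70},{"x":-0.5,"y":-0.85,"z":0,"turn":0,"grip":70},{"x":-0.5,"y":-0.85,"z":0,"turn":0,"grip":70},{"x":-0.5,"y":-0.85,"z":0,"turn":0,"grip":70},{"x":-0.5,"y":-0.85,"z":0,"turn":0,"grip":70},{"x":-0.5,"y":-0.85,"z":0,"turn":0,"grip":70},{"x":-0.5,"y":-0.85,"z":0,"turn":0,"grip":70},{"x":-0.2,"y":-0.95,"z":0,"turn":0,"grip":70},{"x":-0.2,"y":-0.95,"z":0,"turn":0,"grip":70}]' 30
python3 -m jog '[{"x":-0.1,"y":-0.95,"z":0,"turn":0,"grip":70},{"x":-0.1,"y":-0.95,"z":0,"turn":0,"grip":70},{"x":-0.1,"y":-0.95,"z":0,"turn":0,"grip":70},{"x":-0.1,"y":-0.95,"z":0,"turn":0,"grip":70},{"x":-0.1,"y":-0.95,"z":0,"turn":0,"grip":70},{"x":0,"y":0,"z":0,"turn":0,"grip":70},{"x":0,"y":0,"z":0,"turn":0,"grip":70},{"x":0,"y":0,"z":0,"turn":0,"grip":70}]' 30
python3 - <<'E'
from h import *
t=ctrl.capture('top');s=ctrl.capture('side')
M=dict(palest=(.5961,.2088),light=(.608,.1149),dark=(.6204,.0208),darkest=(.6329,-.0729),green=(.4633,.0641),orange=(.4309,-.1916))
for k,m in M.items():
    z=.062 if k in('green','orange') else .075
    pt=proj(t,[*m,z]);ps=proj(s,[*m,z-.0025])
    a=lid(t['image'],pt);b=lid(s['image'],ps,tol=18)
    print(k,a and np.round((plane(t,a[0],z)[:2]-m)*1000,1),a and a[1],end=' ')
    if a and b: X,g=tri(t,a[0],s,b[0]);print(np.round(X,4),b[1].round(1))
    else:print()
cv2.imwrite('pics/ft.png',cv2.resize(t['image'][130:290,130:510,::-1],None,fx=2.1,fy=2.1))
cv2.imwrite('pics/fs.png',cv2.resize(s['image'][90:390,200:420,::-1],None,fx=2,fy=2))
E
```

```text
time: 26.15
eef_pos: [0.5956, 0.2084, 0.2178]
orientation: [[0.943, 0.333, 0.0], [0.333, -0.943, 0.0], [0.0, 0.0, -1.0]]
force: [0.4, -0.4, -0.3]
opening: 0.0693
time: 27.15
eef_pos: [0.3751, -0.2283, 0.2173]
orientation: [[0.943, 0.333, 0.003], [0.333, -0.943, -0.002], [0.002, 0.003, -1.0]]
force: [1.5, -0.4, 0.6]
opening: 0.0697
time: 27.95
eef_pos: [0.3511, -0.4632, 0.2162]
orientation: [[0.943, 0.334, 0.0], [0.334, -0.943, -0.0], [0.0, 0.0, -1.0]]
force: [0.5, -0.1, 1.0]
opening: 0.0697
palest [-0.4 -0.4] [14.79537964 15.53681564] [0.5963 0.2087 0.0733] [13.8 16.4]
light [-1.  -0.3] [14.94962311 15.25510883] [0.6076 0.1148 0.073 ] [12.3 15.3]
dark [0.1 0. ] [14.65366554 15.10264492] [0.6213 0.0209 0.0724] [10.8 14.5]
darkest [-3.   0.4] [15.3445158  15.92584801] [ 0.6337 -0.0742  0.0575] [13.9 16.7]
green [0.1 0. ] [15.44440556 15.60307026] [0.4638 0.0643 0.0577] [12.3 15. ]
orange [-0.  -0.3] [15.59863758 16.69109535] [ 0.4315 -0.1924  0.0591] [ 9.3 13.7]
```

View pics/ft.png

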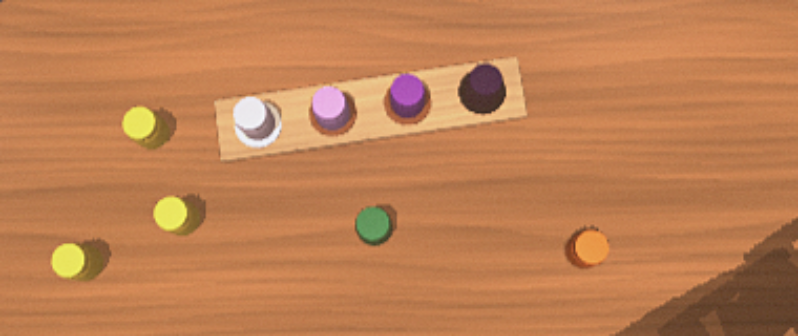

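View pics/fs.png

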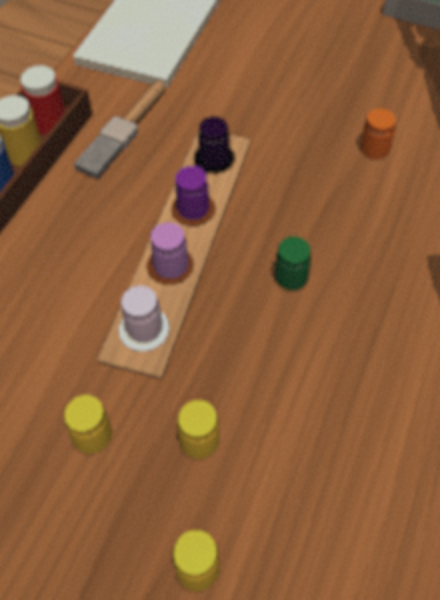

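Both views show all four pots upright and centred in shade order, with green and orange unmoved and the gripper clear. I'm handing in.

```bash
python3 - <<'E'
from workcell import ctrl
print(ctrl.sign_off())
E
```

```text
the job is handed in; nothing more can be done
None
```

I placed all four violet pots on their marks in shade order and handed the job in at about 28 s of the 102 s allowed. From the white mark to the black one they run palest, light, dark, darkest. Each pot was lowered until the wrist force showed contact and only then released.

**Position:** In the last two-view check, the palest, light and dark pots were within about 1 mm of their disc centres. Their lid tops measured 72–73 mm high, against 75 mm expected. The same 2–3 mm shortfall appeared in my first measurements.

**Untouched pots:** Green and orange had moved less than 0.5 mm. The yellow look-alikes were not touched.

**Check that disagreed:** The darkest pot read 3 mm off centre in the last top-view check. Its two-view lid height also came out wrong, at 57 mm. I put both down to the colour mask merging the dark lid with its dark body and the black disc. An earlier side view put its lid within about 1 pixel of the prediction, contact came at the expected height, and it looks upright and centred in both final pictures.

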